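# Switch off the centrifuge, then hold its failing lid open at 45 degrees

## Robot

A 6-joint arm with a two-finger parallel gripper is mounted at the origin on a cart in front of the work surface, level with it; the furniture and walls round the work are solid. World frame = base frame: x ahead of the robot, y to its left, z up, the work surface at z = 0. Lengths are in m, angles in rad, forces in N, time in s.
With the tool pointing down it reaches from about 0.375 to 0.75 m from the base axis. Payload 9 kg.
Tool frame: the origin (TCP) lies at the very end of the fingers, on their centre line; the grasp point (between the pads) lies 19 mm behind it; z points along the fingers, y is the line along which they close (so a half turn about z gives the same grasp; the last joint's range is limited). The gripper opens to 85 mm and grips with 20 to 120 N. Pads are 22 mm wide; open, the fingers measure 114 mm over their backs; the gripper's body (76 mm by 85 mm) begins 54 mm behind the grasp point. The pads swing forward as they close: fully open they stand 13 mm farther back than shut.
Start: joints at [-1.409, 0.104, 0.097, 1.564, 0, 1.353], TCP at [0.222, -0.557, 0.231] pointing down, gripper open.
Joint ranges: [-2.99, 2.99], [-0.84, 1.86], [-1.1, 1.16], [-1.84, 2.11], [-1.51, 1.56], [-3.14, 3.14]. Speed limits (rad/s): [2.22, 2.22, 2.57, 3.14, 3.14, 3.14].

## Interface

Orientations are given as a unit quaternion [w, x, y, z].
In Python, from station import * gives the robot as it stands. Calls block until the motion is done:
- move_pose(position, orientation): joint-space move of the TCP to a pose.
- line_to(position, speed=0.15, rot=None, max_force=None): straight line of the TCP; rot=None keeps the orientation; speed is the mean speed in m/s. With max_force (N) it stops when the force on the tool has changed by that much, and returns True; else False.
- move_j(angles): joint-space move.
- move_gripper(opening, grasp_force=None): finger opening in m; grasp_force is the grip in N (None keeps the last); returns when the fingers have stopped.
- sleep(seconds).
- ik(position, orientation): joint angles nearest the present ones, or None.
- get_state(): the state.
- camera(name): name is "scene" or "top" or "wrist"; returns the picture (420x560x3 uint8, blue, green, red); there is no depth.
- camera_model(name): a dict with "fx", "fy", "cx", "cy" (pixels), "extrinsics" (4x4, takes a point from camera to world coordinates); the wrist camera has in their place "T_tool_cam" (4x4, takes a point from camera to tool coordinates, whose origin is the TCP and whose axes are the flange's). Camera axes: x right, y up, looking along -z (the intrinsics and any distortion apply to the point x, -y, -z); pixel columns grow to the right and rows downward; lengths in m; the calibration is good to about 2 mm. A picture is of the moment at which its call begins: read the wrist's pose just before it. camera_model takes no time and is no camera call.
A pose or a line that the arm cannot do raises MotionError and nothing moves.
- hand_in(): hands the job in; it is judged then, once.
The state is a dict: "time": time; "q": joint angles; "joint_vel": joint speeds; "joint_torque": joint torques, N m; "eef_pos": TCP position; "ee_rot": TCP orientation; "wrist_force": force on the tool from outside, world axes, zero at the start; "torque": the same for the moment, N m; "width": finger opening in m; "gripper_force": force on a finger pad.
Only numpy, scipy, OpenCV 4.12 (cv2) and the standard library are available. Lean on these libraries where they do the work, as an engineer would, in place of code of your own. Each camera call takes 0.05 s, during which the arm holds its last target. There are 200 camera calls.

## Task

The run is over and I need both hands for the tubes: switch the bench centrifuge off at the red rocker on its front panel (press in its upper half), and only then raise the lid by its black lip to 45 degrees and hold it there. The lid's stay is worn out and it drops if let go, so finish with your fingers still holding the lid steady at that angle. Leave the other things on the bench where they are.

Things in the scene. Friction and masses are not known exactly. Their poses are not given: they have to be found in the camera images.
- centrifuge: Cream bench centrifuge, fixed; 242 mm deep (x), 250 wide (y), 173 high with the lid shut. Origin: centre of its underside, on the bench; x from front to back, y to the left, z up. Front face 104 mm in front of the origin: left of centre the red rocker, right of centre a speed knob (fixed here; 32 mm across, 16 mm proud, 62 mm right of centre, 88 mm up).
- rocker (a point): Middle of the face of the red rocker switch: 107 mm in front of, 74 mm left of and 88 mm above the centrifuge's origin. The rocker is 20 mm wide and 24 mm high, stands 2 to 5 mm proud of the panel and pivots about a level line across its middle. Axes as the centrifuge's.
- centrifuge_switch (a joint): Rocker switch, rad. +0.14: on (lower half pushed in), as at the start; -0.14: off (upper half pushed in). It snaps over the middle to one end or the other. Pushing forward on the upper half, 7 mm above the middle, takes about 2 N and moves 2 to 3 mm to the stop.
- lip (a point): Middle of the black pull lip on the lid's front edge; turns with the lid. The lip is 60 mm wide (y), 12 thick and stands 26 mm out from the lid, free at both ends, in front and below: pinch it across its 60 mm from above, or lift it from below. Lid shut: 114 mm in front of and 156 mm above the centrifuge's origin, at mid-width, x, y, z as the centrifuge's.
- lid_hinge (a point): Point at mid-width on the lid's hinge line, 107 mm behind and 151 mm above the centrifuge's origin, fixed. The hinge line is level, along the centrifuge's y axis. Lip to hinge: 221 mm.
- centrifuge_lid (a joint): Lid angle, rad: 0 shut (as at the start), grows as the front edge rises, stop at 1.19 (68 degrees). The lid weighs 0.3 to 0.46 kg; its stay is worn out, so it falls shut from any angle. Lifting it at the lip takes about 2 N. As it turns, its lower front edge swings forward under the lip: fingertips pinching the lip from above should reach only some 8 mm below its middle.
- tube_rack: Bystander: empty white wire tube rack, 242 x 102 x 70 mm, on the bench left of the centrifuge. Origin: centre of its underside; x runs along its length.
- cup_red: Bystander: clear specimen cup with a screw lid, 65 mm across, 66 mm high, beside the centrifuge's left side. Origin: centre of its underside.
- gauze_roll: Bystander: white wrapped gauze roll standing on end, 38 mm across, 62 mm high, beside the centrifuge's right side. Origin: centre of its underside.
- marker_pen: Bystander: marker pen, 17 x 135 x 16 mm, lying on the bench in front of the centrifuge. Origin: centre of its underside.
- kidney_dish: Bystander: steel kidney dish, 92 x 199 x 31 mm, on the bench to the right. Origin: centre of its underside.
- tape: Bystander: roll of tape lying flat, 96 mm across, 25 mm high, on the bench to the left. Origin: centre of its underside.

How it is judged:
On the way, in this order (a step that is already met when the one before it is completed fails the run):
1. the rocker switch is pushed to off while the lid is still shut (value of joint centrifuge_switch below -0.1 rad and value of joint centrifuge_lid below 0.05 rad), for 0.2 s.
2. the fingers carry the lid at 45 degrees (within 5 degrees) (value of joint centrifuge_lid between 0.695 and 0.875 rad and contact force between the fingers and centrifuge_lid above 0.5 N), for 0.3 s.
At the end, for the whole second after the job is handed in: the lid stands still at 45 degrees (0.695 to 0.875 rad, that is within about 5 degrees), carried by the fingers alone, which touch it with more than 0.5 N; the rocker switch is off (joint below -0.1 rad); the bystanders stand where they stood (within 30 mm) (all of step 2 and velocity of joint centrifuge_lid between -0.05 and 0.05 rad/s and value of joint centrifuge_switch below -0.1 rad and distance of each of tube_rack, cup_red, gauze_roll, marker_pen, kidney_dish, tape from where it was at the start of the episode below 0.03 m and contact force between each of tube_rack, cup_red, gauze_roll, marker_pen, kidney_dish, tape and centrifuge_lid below 0.2 N); the arm keeps its last pose, push and grip.
It fails at once if the lid is raised more than 3 degrees while the switch is still on (value of joint centrifuge_switch above 0 rad and value of joint centrifuge_lid above 0.055 rad).
It fails at once if a bystander is shifted more than 30 mm (distance of any of tube_rack, cup_red, gauze_roll, marker_pen, kidney_dish, tape from where it was at the start of the episode above 0.03 m).
It also fails if it takes over 50 s, if anything falls off the work surface, if the arm or the gripper's body presses on something with over 40 N, if the wrist force passes 120 N, or if a joint passes its speed limit or range.

## Working session

There is one attempt and no reset: what is moved stays moved. The work goes in short steps, each a Python script; the robot and the scene stay as the last script left them, time stands still between calls to the robot, and variables do not carry over. Pictures are saved under pics/ and viewed, at most 10 in all, crops included, and the job is handed in when it is done.

```bash
mkdir -p pics
python3 - <<'E'
from station import *
import cv2
for n in("scene","top"):
    cv2.imwrite(f"pics/{n}.png",cv2.resize(camera(n),(800,600),interpolation=cv2.INTER_CUBIC)); m=camera_model(n); print(n,m)
print(camera_model("wrist")); s=get_state();print(s["time"],s["ee_rot"],s["width"])
E
```

```text
scene {'fx': 393.26110223016923, 'fy': 393.26110223016923, 'cx': 279.02082561814524, 'cy': 212.09062181298634, 'extrinsics': array([[-0.72504872,  0.34811813, -0.59423743, -0.21125079],
       [-0.68837973, -0.34011228,  0.64066917,  0.87545887],
       [ 0.02092111,  0.87357736,  0.48623544,  0.73724379],
       [ 0.        ,  0.        ,  0.        ,  1.        ]])}
top {'fx': 525.0602742914533, 'fy': 525.0602742914533, 'cx': 280.0608890242521, 'cy': 206.66554796933576, 'extrinsics': array([[-0.03612848,  0.95674006, -0.28869221,  0.07432851],
       [-0.99933318, -0.03305976,  0.01550022,  0.06164278],
       [ 0.00528558,  0.28905971,  0.95729648,  1.71035329],
       [ 0.        ,  0.        ,  0.        ,  1.        ]])}
{'fx': 312.04254332893674, 'fy': 312.04254332893674, 'cx': 273.48797077044435, 'cy': 209.66214559140627, 'T_tool_cam': array([[-4.70278745e-04,  9.64221520e-01,  2.65097414e-01,
         6.71553077e-02],
       [ 9.99999452e-01,  7.01503021e-04, -7.77547462e-04,
        -9.39330030e-05],
       [-9.35694633e-04,  2.65096903e-01, -9.64221321e-01,
        -1.41879622e-01],
       [ 0.00000000e+00,  0.00000000e+00,  0.00000000e+00,
         1.00000000e+00]])}
0.1 [-6.28787353e-04  9.82021055e-01  1.88770367e-01  7.80259348e-07] 0.0857296565158526
```

View pics/scene.png

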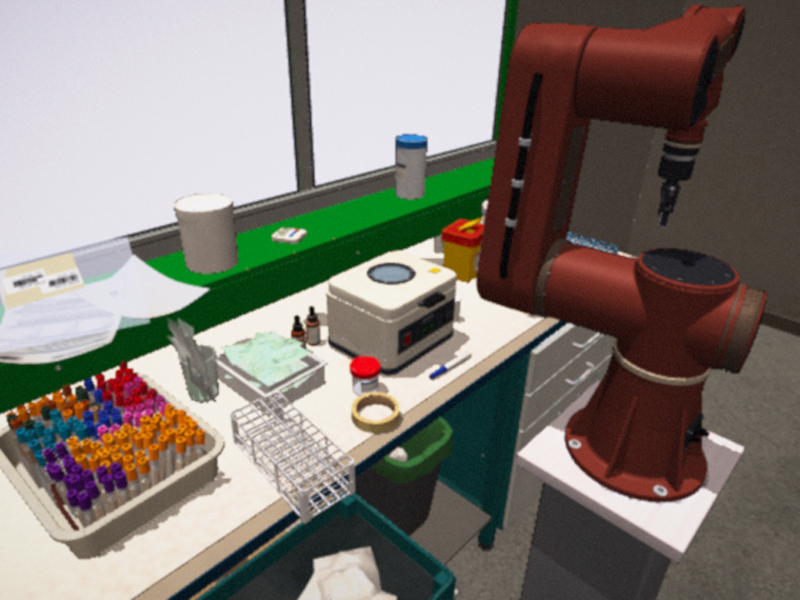

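View pics/top.png

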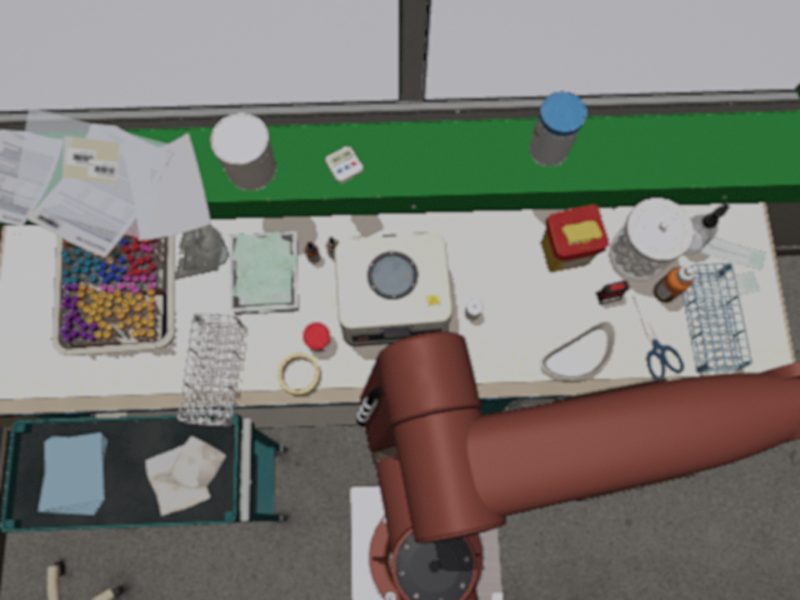

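The centrifuge is at (395,290) in the top view and (390,310) in the scene view, with its front face turned towards the robot. I'll take enlarged crops next.

Run:
```python
from station import *
import cv2
a=camera("scene")[170:270,220:340]; b=camera("top")[155:255,225:345]
cv2.imwrite("pics/c1.png",cv2.resize(a,(720,600),interpolation=cv2.INTER_CUBIC))
cv2.imwrite("pics/c2.png",cv2.resize(b,(720,600),interpolation=cv2.INTER_CUBIC))
```

```text
(no output)
```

View pics/c1.png

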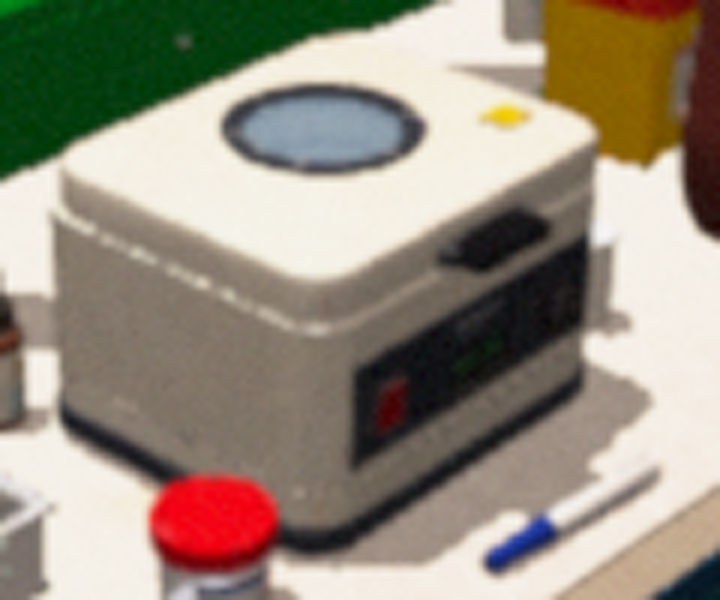

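View pics/c2.png

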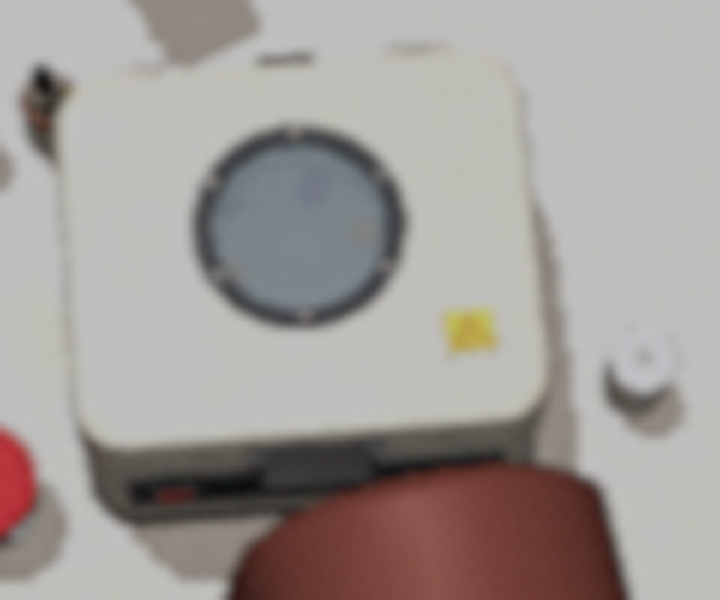

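Scene crop: rocker at (391,404), lip middle about (497,238), knob about (560,300). Top crop: rocker at (177,494), lip at (318,466), with the lid's edges clear. I'll fit x, y and yaw to these.

```bash
cat > h.py <<'E'
import numpy as np, cv2
from scipy.optimize import least_squares
from scipy.spatial.transform import Rotation as R
def proj(m,E,P):
    c=(np.asarray(P)-E[:3,3])@E[:3,:3]
    return np.stack([m["cx"]-m["fx"]*c[...,0]/c[...,2], m["cy"]+m["fy"]*c[...,1]/c[...,2]],-1)
def plane(m,E,uv,z):
    uv=np.asarray(uv,float); d=np.stack([(uv[:,0]-m["cx"])/m["fx"],-(uv[:,1]-m["cy"])/m["fy"],-np.ones(len(uv))],-1)@E[:3,:3].T
    return E[:3,3]+d*((z-E[2,3])/d[:,2])[:,None]
def toW(p,P):
    c,s=np.cos(p[2]),np.sin(p[2]); P=np.asarray(P)
    return P@np.array([[c,s,0],[-s,c,0],[0,0,1]])+[p[0],p[1],0]
E
python3 - <<'E'
from station import *
from h import *
S=camera_model("scene");T=camera_model("top")
cs=lambda a,x,y:(np.array(a)+.5)/6-.5+[x,y]
rk,lip,kn=[-.107,.074,.088],[-.114,0,.156],[-.120,-.062,.088]
us=cs([(391,404),(497,238),(560,300)],220,170); ut=cs([(177,494),(318,466)],225,155)
f=lambda p:np.r_[(proj(S,S["extrinsics"],toW(p,[rk,lip,kn]))-us).ravel(),(proj(T,T["extrinsics"],toW(p,[rk,lip]))-ut).ravel()]
r=least_squares(f,[.6,.05,0]);print(r.x,np.round(r.fun,1))
e=plane(T,T["extrinsics"],cs([(100,445),(540,410),(70,90),(510,60),(63,200),(80,400),(525,150),(545,380)],225,155),.165)
print(np.round(e,3))
d=e[1::2]-e[::2];print(np.arctan2(d[:,1],d[:,0]))
E
```

```text
[0.57698933 0.05583807 0.08930596] [-0.2 -0.2 -0.8 -0.2  0.2  1.4  0.4  0.7  0.4 -0.5]
[[ 0.474  0.157  0.165]
 [ 0.485 -0.067  0.165]
 [ 0.667  0.17   0.165]
 [ 0.676 -0.061  0.165]
 [ 0.606  0.174  0.165]
 [ 0.498  0.167  0.165]
 [ 0.625 -0.067  0.165]
 [ 0.501 -0.07   0.165]]
[-1.52354386 -1.53212532 -3.07288852 -3.11346896]
```

```bash
cat >> h.py <<'E'
def ori(yaw,pitch):  # pitch 0: tool down; 90: tool level, pointing ahead; tool x up/ahead
    M=R.from_euler("z",yaw)*R.from_euler("y",-pitch,degrees=True)*R.from_matrix(np.diag([1,-1,-1]))
    return M, M.as_quat(scalar_first=True)
E
python3 - <<'E'
from station import *
from h import *
for pit in(0,20,35,50,65,80):
    for P in([.36,.08,.2],[.36,.08,.3],toW([.577,.055,.06],[-.115,.074,.095]),toW([.577,.055,.06],[-.116,0,.2]),toW([.577,.055,.06],[-.05,0,.30])):
        q=ik(list(P),list(ori(.06,pit)[1])); print(pit,np.round(P,2),None if q is None else np.round(q,2))
E
```

```text
0 [0.36 0.08 0.2 ] [-0.14 -0.64 -0.59  1.63  0.    2.94]
0 [0.36 0.08 0.3 ] [-0.14 -0.57 -0.36  1.79  0.    2.94]
0 [0.46 0.12 0.1 ] [-0.02 -0.27 -0.51  1.34  0.    3.06]
0 [0.46 0.05 0.2 ] [-0.18 -0.32 -0.36  1.54  0.    2.9 ]
0 [0.53 0.05 0.3 ] [-0.15 -0.08  0.03  1.69  0.    2.93]
20 [0.36 0.08 0.2 ] None
20 [0.36 0.08 0.3 ] None
20 [0.46 0.12 0.1 ] [-0.04 -0.84 -0.94  1.12  0.03  3.05]
20 [0.46 0.05 0.2 ] None
20 [0.53 0.05 0.3 ] [-0.2  -0.55 -0.39  1.39  0.09  2.9 ]
35 [0.36 0.08 0.2 ] None
35 [0.36 0.08 0.3 ] None
35 [0.46 0.12 0.1 ] None
35 [0.46 0.05 0.2 ] None
35 [0.53 0.05 0.3 ] None
50 [0.36 0.08 0.2 ] None
50 [0.36 0.08 0.3 ] None
50 [0.46 0.12 0.1 ] None
50 [0.46 0.05 0.2 ] None
50 [0.53 0.05 0.3 ] None
65 [0.36 0.08 0.2 ] None
65 [0.36 0.08 0.3 ] None
65 [0.46 0.12 0.1 ] None
65 [0.46 0.05 0.2 ] None
65 [0.53 0.05 0.3 ] None
80 [0.36 0.08 0.2 ] None
80 [0.36 0.08 0.3 ] None
80 [0.46 0.12 0.1 ] None
80 [0.46 0.05 0.2 ] None
80 [0.53 0.05 0.3 ] None
```

```bash
cat >> h.py <<'E'
def ori(yaw,pitch=0,spin=180):
    M=R.from_euler("z",yaw)*R.from_euler("y",-pitch,degrees=True)*R.from_euler("z",spin,degrees=True)*R.from_matrix(np.diag([1,-1,-1]))
    return M, list(M.as_quat(scalar_first=True))
E
python3 - <<'E'
from station import *
from h import *
for pit in(0,5,8,12):
  for sp in(90,-90):
    q=ik(list(toW([.577,.055,.06],[-.185,.074,.09])),ori(.06,pit,sp)[1]); print(pit,sp,None if q is None else np.round(q,2))
p=[.38,.07,.27]
print(ik(p,ori(.06)[1]))
move_pose(p,ori(.06)[1])
s=get_state(); im=camera("wrist"); np.savez("w1.npz",im=im,p=s["eef_pos"],q=s["ee_rot"]); print(s["time"],s["eef_pos"],s["ee_rot"])
cv2.imwrite("pics/w1.png",cv2.resize(im,(800,600),interpolation=cv2.INTER_CUBIC))
E
```

```text
0 90 [-0.03 -0.51 -0.7   1.38  0.    1.48]
0 -90 [-0.03 -0.51 -0.7   1.38  0.   -1.66]
5 90 [-0.04 -0.66 -0.8   1.34  0.01  1.47]
5 -90 [-0.04 -0.66 -0.8   1.34  0.01 -1.67]
8 90 [-0.04 -0.75 -0.86  1.32  0.01  1.47]
8 -90 [-0.04 -0.75 -0.86  1.32  0.01 -1.67]
12 90 None
12 -90 None
[-0.15987135 -0.5411235  -0.39204352  1.71987631  0.         -0.21987135]
2.5083 [0.3802105  0.06955847 0.26992666] [-6.07699447e-05 -2.93141431e-02  9.99570246e-01 -2.90568684e-05]
```

View pics/w1.png

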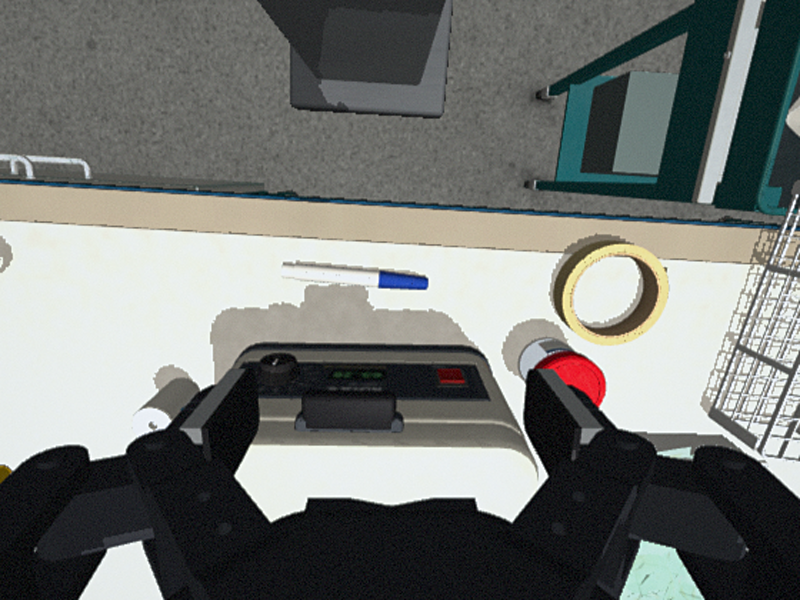

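The wrist view shows the rocker at (452,376), the lip at (303–398, 393–430) and the knob at (278,365). The open knuckles are wide, so I'll press with closed fingers tilted slightly forward. One enlarged crop first, to refine the pose.

Run:
```python
import numpy as np,cv2
im=np.load("w1.npz")["im"][235:325,160:360]
cv2.imwrite("pics/w1c.png",cv2.resize(im,(800,360),interpolation=cv2.INTER_CUBIC))
```

```text
(no output)
```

View pics/w1c.png

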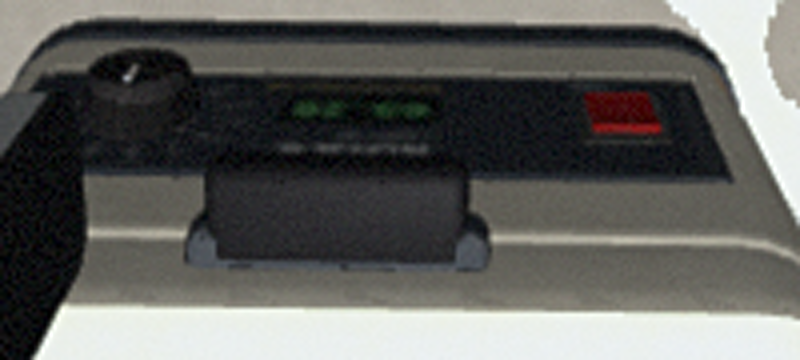

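Crop: rocker centre (625,113), lip front edge (338,157), knob face about (140,73).

Run:
```python
from station import *
from h import *
S=camera_model("scene");T=camera_model("top");W=camera_model("wrist")
d=np.load("w1.npz");B=np.eye(4);B[:3,:3]=R.from_quat(d["q"],scalar_first=True).as_matrix();B[:3,3]=d["p"];EW=B@W["T_tool_cam"]
cs=lambda a,x,y,k=6:(np.array(a)+.5)/k-.5+[x,y]
rk,lip,lf,kn=[-.107,.074,.088],[-.114,0,.156],[-.127,0,.150],[-.120,-.062,.088]
us=cs([(391,404),(497,238),(560,300)],220,170); ut=cs([(177,494),(318,466)],225,155)
uw=cs([(625,113),(338,157),(140,73)],160,235,4)
g=lambda p:(proj(W,EW,toW(p,[rk,lf,kn]))-uw).ravel()
f=lambda p:np.r_[(proj(S,S["extrinsics"],toW(p,[rk,lip,kn]))-us).ravel(),(proj(T,T["extrinsics"],toW(p,[rk,lip]))-ut).ravel(),g(p)]
for h in(g,f):
    r=least_squares(h,[.6,.05,0]);print(r.x,np.round(r.fun,1))
e=plane(W,EW,cs([(90,308),(770,316),(100,235),(760,243),(110,20),(640,25)],160,235,4),.17);print([np.arctan2(-(b-a)[0],(b-a)[1]) for a,b in zip(e[::2],e[1::2])])
p=r.x
for pit in(14,17,20):
  for x in(-.15,-.118): print(pit,ik(list(toW(p,[x,.074,.092])),ori(p[2],pit)[1]))
```

```text
[0.57412942 0.05502427 0.06643949] [-0.4  0.4  0.4 -0.9 -0.2  0.6]
[0.57445542 0.05499917 0.06730114] [-0.3  0.2 -0.5  0.3  0.8  2.  -0.1  1.1 -0.1  0.4 -0.5  0.6  0.3 -0.5
 -0.3  0.9]
[np.float64(0.04516300685548923), np.float64(0.04494971405568376), np.float64(0.04835204946777246)]
14 [-0.04591895 -0.81202424 -0.90772616  1.23225178  0.02733534 -0.10988439]
14 [-0.03623823 -0.67353235 -0.82642496  1.17481512  0.02500632 -0.10048478]
17 None
17 [-0.04064854 -0.76656413 -0.89313703  1.14914577  0.03150538 -0.10326702]
20 None
20 None
```

```bash
cat >> h.py <<'E'
P=[.5745,.0555,.05]
E
python3 - <<'E'
from station import *
from h import *
o=ori(P[2],15)[1]; L=lambda x,y,z:list(toW(P,[x,y,z]))
print([ik(L(x,.077,z),o) is not None for x,z in((-.14,.15),(-.14,.092),(-.11,.092))])
move_gripper(0.0,30)
move_pose(L(-.14,.077,.15),o)
line_to(L(-.14,.077,.092),.1)
f0=get_state()["wrist_force"]
hit=line_to(L(-.108,.077,.092),.02,max_force=7)
s=get_state(); print(hit,s["wrist_force"]-f0,(R.from_euler("z",-P[2]).apply(np.array(s["eef_pos"])-[P[0],P[1],0])),s["time"])
line_to(L(-.14,.077,.092),.08)
line_to(L(-.14,.077,.16),.1)
move_pose([.38,.07,.27],ori(P[2])[1])
im=camera("wrist"); s=get_state();np.savez("w2.npz",im=im,p=s["eef_pos"],q=s["ee_rot"])
cv2.imwrite("pics/w2.png",cv2.resize(im[225:325,160:360],(800,400),interpolation=cv2.INTER_CUBIC)); print(s["time"])
E
```

```text
[True, True, True]
True [-3.09892644 -0.83292181  3.74638658] [-0.11810147  0.07700788  0.09150591] 5.7583
7.6583
```

View pics/w2.png

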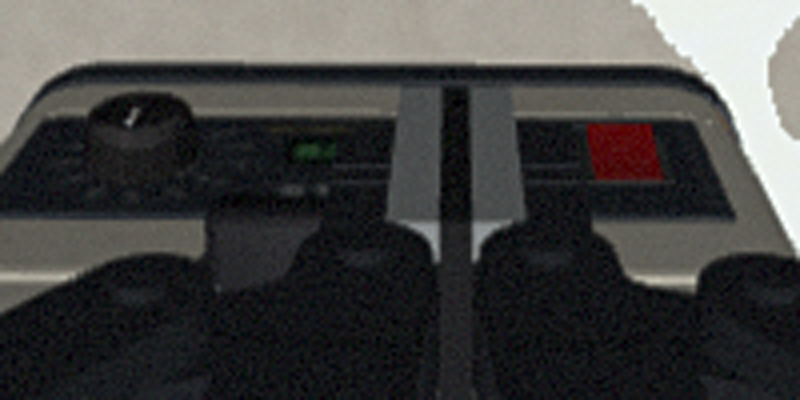

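The rocker face now looks taller (56 px against 30 px) and the bright top side is gone, so the switch is off. Next I'll pinch the lip and lift it along the arc.

Run:
```python
from station import *
from h import *
o=ori(P[2])[1]; H=np.array([.107,0,.151])
def tcp(th,r=np.array([-.117,0,.156])-H):
    c,s=np.cos(th),np.sin(th)   # front edge rises
    return list(toW(P,H+[c*r[0]+s*r[2],0,-s*r[0]+c*r[2]]+np.array([-.001,0,-.012])))
ths=np.linspace(0,.785,13)
assert all(ik(tcp(t),o) is not None for t in ths)
move_gripper(.085,60)
a=tcp(0); move_pose(a[:2]+[.22],o)
hit=line_to(a,.06,max_force=8); print("down hit",hit,get_state()["eef_pos"],a)
if not hit:
    move_gripper(.0,60); s=get_state(); print(s["width"],s["gripper_force"],s["wrist_force"],s["eef_pos"])
    if s["width"]>.05:
        for t in ths[1:]: line_to(tcp(t),.06)
        sleep(.3)
s=get_state(); print(s["time"],s["width"],s["gripper_force"],s["wrist_force"],s["eef_pos"],tcp(.785))
im=camera("scene");cv2.imwrite("pics/s3.png",cv2.resize(im[150:270,220:380],(800,600),interpolation=cv2.INTER_CUBIC))
cv2.imwrite("pics/w3.png",cv2.resize(camera("wrist"),(800,600)))
```

```text
down hit False [0.45689694 0.04956136 0.1444311 ] [np.float64(0.456647469273394), np.float64(0.049602458026059955), np.float64(0.144)]
0.0582214143837637 64.52615261077881 [ -5.43032232 -11.84227798  10.66834213] [0.45707356 0.04720138 0.1456137 ]
15.6917 0.05769657431837551 66.9632363319397 [  8.70538137 -14.7952299  -13.34394748] [0.52662485 0.05038396 0.29924935] [np.float64(0.5256402919313169), np.float64(0.053054976737513), np.float64(0.300865781913438)]
```

View pics/s3.png

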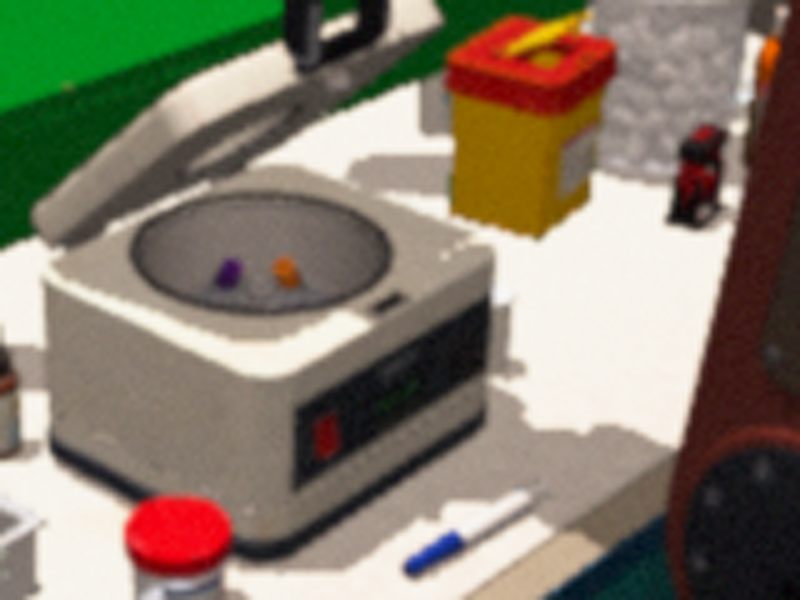

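The lid is raised and the fingers hold the lip (at about (330,40) in the crop). I'll check the angle by overlaying the predicted lid edges.

Run:
```python
from station import *
from h import *
S=camera_model("scene"); H=np.array([.107,0,.151])
im=cv2.resize(camera("scene")[110:230,200:360],(800,600),interpolation=cv2.INTER_CUBIC)
def rot(p,t):
    r=np.array(p)-H;c,s=np.cos(t),np.sin(t);return H+np.stack([c*r[:,0]+s*r[:,2],r[:,1],-s*r[:,0]+c*r[:,2]],-1)
for d,col in((38,(255,0,0)),(45,(0,255,0)),(52,(0,0,255))):
    t=np.radians(d)
    q=[[-.101,-.122,.173],[-.101,.122,.173],[.11,.122,.173]]
    l=[[-.127,-.03,.156],[-.127,.03,.156]]
    for k in(q,l):
        uv=(proj(S,S["extrinsics"],toW(P,rot(k,t)))-[200,110]+.5)*5-.5
        cv2.polylines(im,[np.int32(uv)],False,col,1)
cv2.imwrite("pics/s4.png",im)
```

```text
(no output)
```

View pics/s4.png

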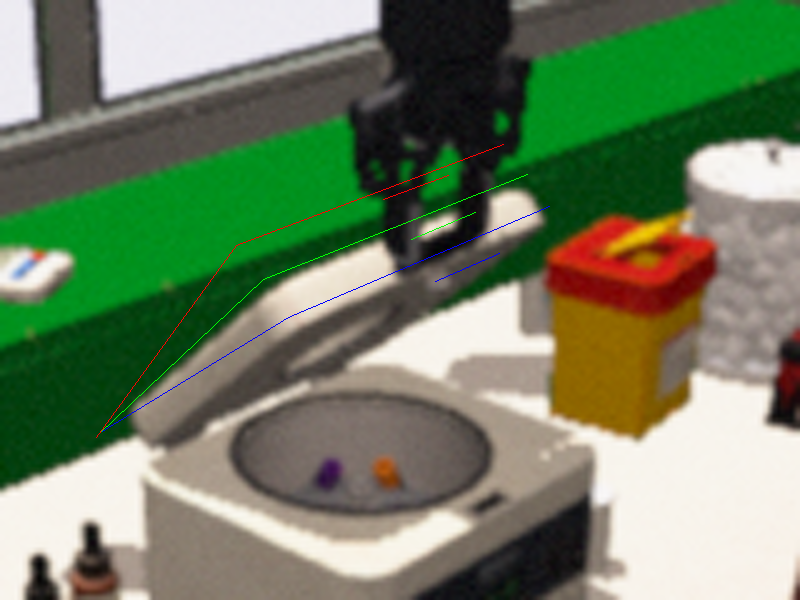

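The lid's front edge lies on the 45° overlay, within about 1–2°. The grip is steady, so I'm handing it in.

Run:
```python
from station import *
s=get_state(); print(s["time"],s["width"],s["eef_pos"],max(map(abs,s["joint_vel"])))
print(hand_in())
```

```text
15.8417 0.05813620768227104 [0.52663077 0.0503603  0.29923392] 0.001369200866080518
the job is handed in; nothing more can be done
None
```

The job is handed in: the centrifuge was switched off at the rocker first, then the lid was raised, and the fingers are holding it steady at about 45° (checked in the camera view to 1–2°); the verdict was not shown to me.

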